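# Tube row from transport rack to aluminium block, order kept

## Task

The four screw-cap tubes carry no labels, so only their place in the row tells which sample is which. Move them one at a time from the white transport rack to the aluminium block, starting with the tube at the rack's orange end and working along the row, so that they stand in the block in the same order counted from the block's own orange end. Keep each tube upright, seat it right down in its well and let go, and leave the beaker, timer, marker pen and power adapter where they are.

Things in the scene. Friction and masses are not known exactly. Their poses are not given: they have to be found in the camera images.
- tube_blue: empty 50 ml screw-cap centrifuge tube, frosted, blue cap, 30 to 60 g, standing in the rack (may lean up to 3 degrees). 117 mm tall: round (half-ball) bottom, straight body 29 mm across, ribbed cap 34 mm across from 101 to 117 mm height. Origin: lowest point of the bottom; z along the tube to the cap. Grip the cap across the row, where nothing stands beside it
- tube_green: empty 50 ml screw-cap centrifuge tube, frosted, green cap, 30 to 60 g, standing in the rack (may lean up to 3 degrees). 117 mm tall: round (half-ball) bottom, straight body 29 mm across, ribbed cap 34 mm across from 101 to 117 mm height. Origin: lowest point of the bottom; z along the tube to the cap. Grip the cap across the row, where nothing stands beside it
- tube_yellow: empty 50 ml screw-cap centrifuge tube, frosted, yellow cap, 30 to 60 g, standing in the rack (may lean up to 3 degrees). 117 mm tall: round (half-ball) bottom, straight body 29 mm across, ribbed cap 34 mm across from 101 to 117 mm height. Origin: lowest point of the bottom; z along the tube to the cap. Grip the cap across the row, where nothing stands beside it
- tube_purple: empty 50 ml screw-cap centrifuge tube, frosted, purple cap, 30 to 60 g, standing in the rack (may lean up to 3 degrees). 117 mm tall: round (half-ball) bottom, straight body 29 mm across, ribbed cap 34 mm across from 101 to 117 mm height. Origin: lowest point of the bottom; z along the tube to the cap. Grip the cap across the row, where nothing stands beside it
- transport_rack: white open plastic rack, fixed, 54 x 186 mm (x, y), 72 mm high, a 17 mm wide orange clip over one end. Origin: on the bench under the middle of the orange end face; z up; the row runs along -y: places 1 to 4 at x=0, y=-0.036, -0.078, -0.120, -0.162. A seated tube's bottom is at z=0.018. Holes 31 mm across. Gel tanks up to 0.14 m high stand behind it (world x over 0.48)
- tube_block: solid pale aluminium block on a dark pad, fixed, 56 x 189 mm (x, y), 72 mm high, turned any way round, a 17 mm wide orange clip over one end. Origin: on the bench under the middle of the orange end face; z up; the row runs along -y: places 1 to 4 at x=0, y=-0.036, -0.078, -0.120, -0.162. A seated tube's bottom is at z=0.018. Wells 32 mm across, 54 mm deep, mouths at z=0.072
- beaker: clear plastic beaker, 67 mm across, 83 mm tall, loose. Leave it where it is. Origin: centre of its underside; z up
- timer: white bench timer, 64 x 66 x 19 mm, loose. Leave it where it is. Origin: centre of its underside; z up
- marker: marker pen with red cap lying on the bench, 134 mm long along its y, 12 mm thick, loose. Leave it where it is. Origin: centre of its underside; z up
- adapter: black power adapter brick, 120 x 70 mm (x, y) and 34 mm high, loose. Leave it where it is. Origin: centre of its underside; z up

How it is judged:
On the way, in this order (a step that is already met when the one before it is completed fails the run):
1. the first tube from the orange end of the rack stands in the first well of the block; the tubes behind it are still in their own places in the rack ((horizontal distance between tube_blue and tube_block between 0.026 and 0.046 m or horizontal distance between tube_green and tube_block between 0.026 and 0.046 m or horizontal distance between tube_yellow and tube_block between 0.026 and 0.046 m or horizontal distance between tube_purple and tube_block between 0.026 and 0.046 m) and (horizontal distance between tube_blue and transport_rack between 0.068 and 0.088 m or horizontal distance between tube_green and transport_rack between 0.068 and 0.088 m or horizontal distance between tube_yellow and transport_rack between 0.068 and 0.088 m or horizontal distance between tube_purple and transport_rack between 0.068 and 0.088 m) and (horizontal distance between tube_blue and transport_rack between 0.11 and 0.13 m or horizontal distance between tube_green and transport_rack between 0.11 and 0.13 m or horizontal distance between tube_yellow and transport_rack between 0.11 and 0.13 m or horizontal distance between tube_purple and transport_rack between 0.11 and 0.13 m) and (horizontal distance between tube_blue and transport_rack between 0.152 and 0.172 m or horizontal distance between tube_green and transport_rack between 0.152 and 0.172 m or horizontal distance between tube_yellow and transport_rack between 0.152 and 0.172 m or horizontal distance between tube_purple and transport_rack between 0.152 and 0.172 m) and height (world z) of tube_blue between 0.012 and 0.026 m and height (world z) of tube_green between 0.012 and 0.026 m and height (world z) of tube_yellow between 0.012 and 0.026 m and height (world z) of tube_purple between 0.012 and 0.026 m), for 0.2 s.
2. the second tube from the orange end of the rack stands in the second well of the block; the tubes behind it are still in their own places in the rack ((horizontal distance between tube_blue and tube_block between 0.068 and 0.088 m or horizontal distance between tube_green and tube_block between 0.068 and 0.088 m or horizontal distance between tube_yellow and tube_block between 0.068 and 0.088 m or horizontal distance between tube_purple and tube_block between 0.068 and 0.088 m) and (horizontal distance between tube_blue and transport_rack between 0.11 and 0.13 m or horizontal distance between tube_green and transport_rack between 0.11 and 0.13 m or horizontal distance between tube_yellow and transport_rack between 0.11 and 0.13 m or horizontal distance between tube_purple and transport_rack between 0.11 and 0.13 m) and (horizontal distance between tube_blue and transport_rack between 0.152 and 0.172 m or horizontal distance between tube_green and transport_rack between 0.152 and 0.172 m or horizontal distance between tube_yellow and transport_rack between 0.152 and 0.172 m or horizontal distance between tube_purple and transport_rack between 0.152 and 0.172 m) and height (world z) of tube_blue between 0.012 and 0.026 m and height (world z) of tube_green between 0.012 and 0.026 m and height (world z) of tube_yellow between 0.012 and 0.026 m and height (world z) of tube_purple between 0.012 and 0.026 m), for 0.2 s.
3. the third tube from the orange end of the rack stands in the third well of the block; the tubes behind it are still in their own places in the rack ((horizontal distance between tube_blue and tube_block between 0.11 and 0.13 m or horizontal distance between tube_green and tube_block between 0.11 and 0.13 m or horizontal distance between tube_yellow and tube_block between 0.11 and 0.13 m or horizontal distance between tube_purple and tube_block between 0.11 and 0.13 m) and (horizontal distance between tube_blue and transport_rack between 0.152 and 0.172 m or horizontal distance between tube_green and transport_rack between 0.152 and 0.172 m or horizontal distance between tube_yellow and transport_rack between 0.152 and 0.172 m or horizontal distance between tube_purple and transport_rack between 0.152 and 0.172 m) and height (world z) of tube_blue between 0.012 and 0.026 m and height (world z) of tube_green between 0.012 and 0.026 m and height (world z) of tube_yellow between 0.012 and 0.026 m and height (world z) of tube_purple between 0.012 and 0.026 m), for 0.2 s.
4. the fourth tube from the orange end of the rack stands in the fourth well of the block ((horizontal distance between tube_blue and tube_block between 0.152 and 0.172 m or horizontal distance between tube_green and tube_block between 0.152 and 0.172 m or horizontal distance between tube_yellow and tube_block between 0.152 and 0.172 m or horizontal distance between tube_purple and tube_block between 0.152 and 0.172 m) and height (world z) of tube_blue between 0.012 and 0.026 m and height (world z) of tube_green between 0.012 and 0.026 m and height (world z) of tube_yellow between 0.012 and 0.026 m and height (world z) of tube_purple between 0.012 and 0.026 m), for 0.2 s.
At the end, for the whole second after the job is handed in: each of the block's four wells holds one tube, in the order the stages saw: its axis within 10 mm of the well's distance from the orange end, its bottom 12 to 26 mm above the bench, within 0.15 rad of upright, released and at rest (all of step 4 and (horizontal distance between tube_blue and tube_block between 0.026 and 0.046 m or horizontal distance between tube_green and tube_block between 0.026 and 0.046 m or horizontal distance between tube_yellow and tube_block between 0.026 and 0.046 m or horizontal distance between tube_purple and tube_block between 0.026 and 0.046 m) and (horizontal distance between tube_blue and tube_block between 0.068 and 0.088 m or horizontal distance between tube_green and tube_block between 0.068 and 0.088 m or horizontal distance between tube_yellow and tube_block between 0.068 and 0.088 m or horizontal distance between tube_purple and tube_block between 0.068 and 0.088 m) and (horizontal distance between tube_blue and tube_block between 0.11 and 0.13 m or horizontal distance between tube_green and tube_block between 0.11 and 0.13 m or horizontal distance between tube_yellow and tube_block between 0.11 and 0.13 m or horizontal distance between tube_purple and tube_block between 0.11 and 0.13 m) and angle between each of tube_blue, tube_green, tube_yellow, tube_purple's own z axis and vertical below 0.15 rad and linear speed of each of tube_blue, tube_green, tube_yellow, tube_purple below 0.02 m/s); the robot touches nothing.
It fails at once if the beaker is shoved more than 40 mm or knocked over (distance of beaker from where it was at the start of the episode above 0.04 m or angle between beaker's own z axis and vertical above 0.5 rad).
It fails at once if the timer is shoved more than 40 mm or knocked over (distance of timer from where it was at the start of the episode above 0.04 m or angle between timer's own z axis and vertical above 0.5 rad).
It fails at once if the adapter is shoved more than 40 mm or knocked over (distance of adapter from where it was at the start of the episode above 0.04 m or angle between adapter's own z axis and vertical above 0.5 rad).
It fails at once if the marker is shoved more than 40 mm or knocked over (distance of marker from where it was at the start of the episode above 0.04 m or angle between marker's own z axis and vertical above 0.5 rad).
It fails at once if a tube is tipped far over or falls (angle between any of tube_blue, tube_green, tube_yellow, tube_purple's own z axis and vertical above 0.7 rad).
It also fails if it takes over 125 s, if anything falls off the work surface, if the arm or the gripper's body presses on something with over 40 N, if the wrist force passes 120 N, or if a joint passes its speed limit or range.

## Robot

A 6-joint arm with a two-finger parallel gripper is mounted at the origin on a cart in front of the work surface, level with it; the furniture and walls round the work are solid. World frame = base frame: x ahead of the robot, y to its left, z up, the work surface at z = 0. Lengths are in m, angles in rad, forces in N, time in s.
With the tool pointing down it reaches from about 0.325 to 0.775 m from the base axis. Payload 9.3 kg.
Tool frame: the origin (TCP) lies on the centre line of the jaws, within the pads' length; the fingertips stand 22 mm ahead of it and the grasp point (between the pads) lies 3 mm ahead of it; y points along the fingers, z is the direction in which the jaws open and shut, and the axes are right-handed (so a half turn about y gives the same grasp; the last joint's range is limited). The gripper opens to 85 mm and grips with 20 to 120 N. Pads are 22 mm wide; open, the fingers measure 114 mm over their backs; the gripper's body (76 mm by 85 mm) begins 54 mm behind the grasp point. The pads swing forward as they close: fully open they stand 13 mm farther back than shut.
Start: joints at [-1.442, 0.259, 0.021, 1.334, 0, 1.418], TCP at [0.153, -0.528, 0.253] pointing down, gripper open.
Joint ranges: [-3.04, 3.04], [-0.91, 1.82], [-1.04, 1.36], [-1.92, 1.95], [-1.52, 1.45], [-3.14, 3.14]. Speed limits (rad/s): [2.22, 2.22, 2.79, 3.14, 3.14, 3.14].

## Interface

Orientations are given as [roll, pitch, yaw] about the fixed x, y, z axes, in that order (R = Rz(yaw) Ry(pitch) Rx(roll)).
In Python, from plant import arm gives the robot as it stands.
- The arm moves only by the tool apply_moves, never from a script. Its arguments are lists of equal length, an entry for each row: "translation": the shift along the tool's x, y, z in mm, a list of three; "dr": the turn, a rotation vector about the tool's x, y, z in rad, a list of three; "fingers": the opening in per cent of the stroke, from 0 (shut) to 100 (fully open). In form: {"translation": [[tx, ty, tz], ...], "dr": [[ax, ay, az], ...], "fingers": [fingers, ...]}. A call has 1 to 20 rows; each row is the pose to reach, as a shift and turn from the pose commanded when the call began, along the tool's axes at that moment; what a row does not reach only later rows make up. A row lasts 1/8 s, in which the tool goes at most 62.5 mm and 10.7 degrees, less where a joint would pass 70% of its speed; a pose out of reach is approached as far as the arm can. A call with a gripper value outside its range is refused whole. The fingers move at their own pace and stop on an object; "newtons" is the grip in N (left out, the last holds). Time passes only in rows, so rows that repeat a pose let the fingers close. It gives the time, the measured TCP pose, the force and the opening at its end, in the units of the state.
- arm.get_obs(): the state, without advancing time (a new reading comes with each control period).
- arm.capture(name): name is "scene" or "top" or "wrist"; returns a dict with "color" (384x512x3 uint8, red, green, blue), "depth" (384x512 float32, m along the optical axis (not along the pixel's ray), 0 where there is no reading), "mtx" (3x3 intrinsics, pixels), "k1" (the pictures are not rectified: a ray, as slopes to the right and down, at radius r is drawn at 1 + k1 r^2 times it, then the intrinsics apply), "R" (3x3) and "t" (3): a world point X has camera coordinates R X + t. Camera axes: x right, y down, z forward; pixel columns grow to the right and rows downward; lengths in m; the calibration is good to about 2 mm. A picture is of the moment at which its call begins.
- arm.finish_job(): hands the job in, once; it reports no verdict.
The state is a dict: "time": time; "q": joint angles; "qvel": joint speeds; "tau": joint torques, N m; "ee_pos": TCP position; "tool_rot": TCP orientation; "contact_force": force on the tool from outside, world axes, zero at the start; "moment": the same for the moment, N m; "opening": finger opening in m.
Only numpy, scipy, OpenCV 4.12 (cv2) and the standard library are available. Lean on these libraries where they do the work, as an engineer would, in place of code of your own. Each camera call takes 0.05 s, during which the arm holds its last target. There are 200 camera calls.

## Working session

There is one attempt and no reset: what is moved stays moved. The work goes in short steps, Python scripts to look and compute and a tool call to move; the robot and the scene stay as the last step left them, time stands still between calls to the robot, and variables do not carry over. Pictures are saved under pics/ and viewed, about 12 in all and at most 16, crops included, and the job is handed in when it is done.

Besides the shell and the picture viewer there is one more tool, called after ">>>" by a JSON object that holds its "name" and its "arguments". apply_moves: Moves the arm, as the interface text tells. Its arguments: {"type":"object","properties":{"translation":{"type":"array"},"dr":{"type":"array"},"fingers":{"type":"array"},"newtons":{"type":"number"}},"required":["translation","dr","fingers"]}

```bash
mkdir -p pics; ls
python3 - <<'E'
from plant import arm
import cv2,numpy as np,pickle
o=arm.get_obs();print({k:np.round(v,3) for k,v in o.items()})
for n in ["scene","top","wrist"]:
    c=arm.capture(n);pickle.dump(c,open(f"{n}.pkl","wb"))
    cv2.imwrite(f"pics/{n}0.png",c["color"][:,:,::-1]);print(n,c["mtx"].round(1).tolist(),c["k1"],c["R"].round(3).tolist(),c["t"].round(3),np.percentile(c["depth"],[0,50,100]))
E
```

```text
pics
{'time': np.float64(0.0), 'q': array([-1.442,  0.259,  0.021,  1.334,  0.   ,  1.418]), 'qvel': array([ 0.   ,  0.001,  0.001, -0.001,  0.   , -0.001]), 'tau': array([ 1.0000e-03, -5.5563e+01,  3.4453e+01,  1.4000e-02, -0.0000e+00,
       -0.0000e+00]), 'ee_pos': array([ 0.153, -0.528,  0.253]), 'tool_rot': array([-1.572,  0.   , -2.86 ]), 'contact_force': array([ 0.542,  0.213, -0.511]), 'moment': array([-0.005,  0.013, -0.085]), 'opening': np.float64(0.086)}
scene [[387.1, 0.0, 254.8], [0.0, 387.1, 198.1], [0.0, 0.0, 1.0]] -0.039024868095990366 [[0.524, -0.852, -0.005], [-0.516, -0.313, -0.798], [0.678, 0.42, -0.603]] [-0.213  0.272  1.327] [0.         1.70554906 2.7444458 ]
top [[456.3, 0.0, 257.4], [0.0, 456.3, 190.9], [0.0, 0.0, 1.0]] -0.11037910255371904 [[0.221, -0.975, 0.008], [-0.872, -0.201, -0.447], [0.437, 0.092, -0.895]] [-0.06   0.447  1.795] [0.         2.12131655 3.00035095]
wrist [[317.0, 0.0, 253.7], [0.0, 317.0, 192.7], [0.0, 0.0, 1.0]] -0.06600116732041472 [[0.279, -0.96, -0.002], [-0.909, -0.265, 0.323], [-0.31, -0.089, -0.947]] [-0.549 -0.043  0.382] [0.         1.23134381 1.72110319]
```

View pics/scene0.png

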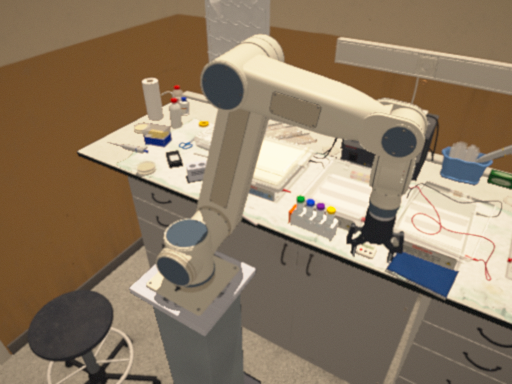

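View pics/top0.png

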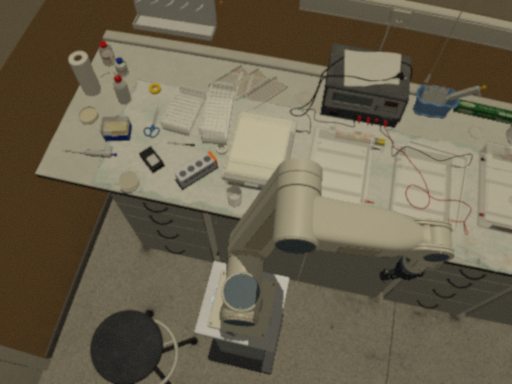

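View pics/wrist0.png

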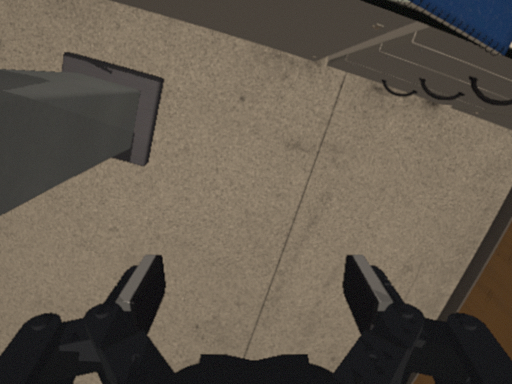

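The rack row, counted from the orange end, looks like green, blue, purple, yellow (scene picture, caps at about (300,199) to (331,211)). The block is in the top picture at (196,170), orange end at about (212,157), with the beaker at (235,197).

```bash
cat > h.py <<'E'
import numpy as np,cv2
def rays(c,px):
    n=cv2.undistortPoints(np.float64(px).reshape(-1,1,2),c["mtx"],np.float64([c["k1"],0,0,0])).reshape(-1,2)
    return np.c_[n,np.ones(len(n))]
def plane(c,px,z):
    d=rays(c,px)@c["R"]; o=-c["R"].T@c["t"]
    return o+d*((z-o[2])/d[:,2])[:,None]
def depthpts(c,mask):
    v,u=np.nonzero(mask&(c["depth"]>0))
    if len(u)==0: return np.zeros((0,3)),np.zeros((0,2))
    p=rays(c,np.c_[u,v])*c["depth"][v,u][:,None]
    return (p-c["t"])@c["R"],np.c_[u,v]
E
python3 - <<'E'
import pickle
from h import *
S=pickle.load(open("scene.pkl","rb"));T=pickle.load(open("top.pkl","rb"))
a=cv2.resize(S["color"][185:265,270:410],(700,400),interpolation=cv2.INTER_CUBIC)
# top-down colour/height crop of block side
b=cv2.resize(T["color"][120:220,100:280],(720,400),interpolation=cv2.INTER_CUBIC)[:, :]
im=np.zeros((600,800,3),np.uint8);im[:300,:525]=cv2.resize(a,(525,300));im[300:,:540]=cv2.resize(b,(540,300))
cv2.imwrite("pics/crop1.png",im[:,:,::-1])
def hsvm(c,h0,h1,s=110,v=60):
    h=cv2.cvtColor(c["color"],cv2.COLOR_RGB2HSV);return (h[...,0]>=h0)&(h[...,0]<=h1)&(h[...,1]>s)&(h[...,2]>v)
def roi(sh,x0,x1,y0,y1):
    m=np.zeros(sh,bool);m[y0:y1,x0:x1]=1;return m
r=roi((384,512),280,350,190,240)
for n,h0,h1 in [("green",45,85),("blue",100,122),("purple",124,160),("yellow",22,35),("orange",5,17)]:
    m=r&hsvm(S,h0,h1);P,uv=depthpts(S,m)
    if len(P): print("S",n,m.sum(),uv.mean(0).round(1),np.median(P,0).round(3),P[:,2].max().round(3))
m=roi((384,512),170,225,145,195)&hsvm(T,3,18);P,uv=depthpts(T,m);print("T orange",len(P),uv.mean(0),np.median(P,0).round(3))
r=roi((384,512),165,225,140,195)
P,uv=depthpts(T,r);k=(P[:,2]>.06)&(P[:,2]<.085);print("block top",k.sum(),P[k].mean(0).round(3))
print(cv2.minAreaRect(P[k][:,:2].astype(np.float32)*1000))
# all objects with height on bench
for n,c in (("T",T),("S",S)):
    P,uv=depthpts(c,np.ones((384,512),bool))
    k=(P[:,2]>.012)&(P[:,2]<.16)&(abs(P[:,1])<.7)&(P[:,0]>.2)&(P[:,0]<.6)
    m=np.zeros((384,512),np.uint8);q=uv[k].astype(int);m[q[:,1],q[:,0]]=1
    nl,l,st,_=cv2.connectedComponentsWithStats(m)
    L=l[q[:,1],q[:,0]]
    for i in range(1,nl):
        if st[i,4]>25:
            X=P[k][L==i];print(n,st[i].tolist(),"min",np.percentile(X,2,0).round(3),"max",np.percentile(X,98,0).round(3))
E
```

```text
S green 40 [300.1 198.6] [ 0.43  -0.185  0.134] 0.136
S blue 43 [310.  202.1] [ 0.429 -0.228  0.134] 0.139
S purple 36 [320.2 206.2] [ 0.426 -0.27   0.133] 0.137
S yellow 56 [331.  209.9] [ 0.428 -0.311  0.134] 0.137
S orange 55 [291.7 210.9] [ 0.419 -0.157  0.072] 0.102
T orange 48 [212.45833333 156.5       ] [0.587 0.275 0.073]
block top 456 [0.526 0.332 0.071]
((498.1361389160156, 297.248046875), (163.30819702148438, 202.0718536376953), 47.7432975769043)
T [138, 146, 27, 28, 378] min [0.483 0.499 0.014] max [0.59  0.61  0.042]
T [173, 152, 45, 37, 772] min [0.444 0.262 0.014] max [0.593 0.409 0.08 ]
T [220, 152, 60, 54, 1703] min [0.405 0.    0.017] max [0.596 0.209 0.122]
T [118, 171, 22, 22, 343] min [0.365 0.575 0.013] max [0.45  0.663 0.04 ]
T [322, 174, 52, 31, 1036] min [ 0.497 -0.415  0.078] max [ 0.598 -0.221  0.102]
T [389, 187, 47, 32, 1032] min [ 0.483 -0.696  0.038] max [ 0.598 -0.525  0.108]
S [166, 150, 17, 18, 213] min [0.482 0.494 0.014] max [0.59  0.606 0.037]
S [136, 161, 20, 14, 221] min [0.366 0.571 0.013] max [0.452 0.658 0.034]
S [185, 161, 21, 20, 315] min [0.437 0.33  0.014] max [0.528 0.409 0.074]
S [248, 161, 43, 41, 1127] min [ 0.488 -0.06   0.016] max [0.597 0.091 0.117]
S [288, 183, 81, 58, 2853] min [ 0.407 -0.407  0.015] max [ 0.596 -0.153  0.135]
S [236, 210, 8, 17, 40] min [ 0.201 -0.057  0.1  ] max [ 0.242 -0.042  0.158]
S [384, 211, 64, 74, 2103] min [ 0.374 -0.697  0.012] max [ 0.595 -0.535  0.106]
S [392, 237, 6, 9, 35] min [ 0.479 -0.556  0.026] max [ 0.495 -0.537  0.07 ]
S [356, 243, 21, 15, 208] min [ 0.395 -0.498  0.014] max [ 0.456 -0.438  0.023]
```

View pics/crop1.png

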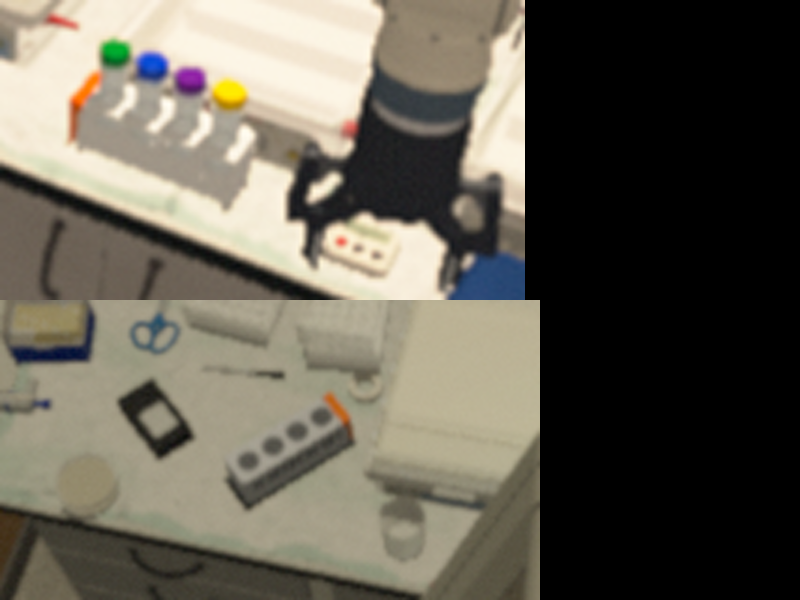

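Scene crop: the rack row from the orange end is green, blue, purple, yellow, running along world -y at x≈0.428. The timer lies under the gripper. Top crop: the block sits diagonally, orange end at far right; the black adapter is at left and the beaker in front. I'll work out a survey pose over the rack, then one over the block.

```bash
cat >> h.py <<'E'
from scipy.spatial.transform import Rotation as Ro
def Rt(o): return Ro.from_euler("xyz",o["tool_rot"]).as_matrix()
def go(o,pos,yaw,R=None):
    R0=Rt(o) if R is None else R
    R1=Ro.from_euler("xyz",[-np.pi/2,0,yaw]).as_matrix()
    print("shift mm",(R0.T@(np.array(pos)-o["ee_pos"])*1000).round(1),"rotvec",Ro.from_matrix(R0.T@R1).as_rotvec().round(4))
E
python3 - <<'E'
import pickle
from h import *
from plant import arm
o=arm.get_obs();W=pickle.load(open("wrist.pkl","rb"))
R=Rt(o);cp=-W["R"].T@W["t"];print("cam in tool",(R.T@(cp-o["ee_pos"])).round(3),"optical axis in tool",(R.T@W["R"][2]).round(3))
go(o,[0.38,-0.235,0.33],-np.pi/2)
go(o,[0.42,-0.235,0.33],-np.pi/2)
T=pickle.load(open("top.pkl","rb"));print("beaker",plane(T,[[235,197],[235,189]],0.04).round(3))
E
```

```text
cam in tool [-0.083 -0.121  0.   ] optical axis in tool [ 0.323  0.946 -0.   ]
shift mm [-299.7  -76.9 -218.5] rotvec [ 8.000e-04 -1.289e+00 -8.000e-04]
shift mm [-338.1  -76.9 -207.4] rotvec [ 8.000e-04 -1.289e+00 -8.000e-04]
beaker [[0.431 0.135 0.04 ]
 [0.468 0.145 0.04 ]]
```

>>> {"name": "apply_moves", "arguments": {"translation": [[-50,-77,-30],[-348,-77,-241],[-348,-77,-241],[-348,-77,-241],[-348,-77,-241],[-348,-77,-241],[-348,-77,-241],[-348,-77,-241],[-348,-77,-241],[-348,-77,-241],[-348,-77,-241],[-348,-77,-241],[-348,-77,-241]], "dr": [[0,0,0],[0,-1.289,0],[0,-1.289,0],[0,-1.289,0],[0,-1.289,0],[0,-1.289,0],[0,-1.289,0],[0,-1.289,0],[0,-1.289,0],[0,-1.289,0],[0,-1.289,0],[0,-1.289,0],[0,-1.289,0]], "fingers": [62,62,62,62,62,62,62,62,62,62,62,62,62]}}

```text
time: 1.78
ee_pos: [0.4199, -0.2004, 0.3303]
tool_rot: [-1.571, -0.0, -1.572]
contact_force: [0.0, 0.6, 0.2]
opening: 0.0532
```

```bash
cat >> h.py <<'E'
def hsvm(c,h0,h1,s=110,v=60):
    h=cv2.cvtColor(c["color"],cv2.COLOR_RGB2HSV);return (h[...,0]>=h0)&(h[...,0]<=h1)&(h[...,1]>s)&(h[...,2]>v)
HUE=dict(green=(45,85),blue=(100,122),purple=(124,160),yellow=(20,35),orange=(3,17))
def blob(m):
    n,l,st,ce=cv2.connectedComponentsWithStats(m.astype(np.uint8))
    i=1+np.argmax(st[1:,4]);return l==i
def caps(c,names=("green","blue","purple","yellow"),ztop=0.135):
    # top face of the cap: depth points near the highest, circle fit by minEnclosingCircle of their world xy
    out={}
    for n in names:
        m=hsvm(c,*HUE[n])
        if m.sum()<30: continue
        P,uv=depthpts(c,blob(m))
        if len(P)<20: continue
        zt=np.percentile(P[:,2],95);k=P[:,2]>zt-.005
        ct,r=cv2.minEnclosingCircle(P[k][:,:2].astype(np.float32))
        out[n]=np.r_[ct,zt];print(n,len(P),"centre",np.round(ct,4),"r",round(r,4),"ztop",zt.round(4))
    return out
E
python3 - <<'E'
import pickle
from h import *
from plant import arm
o=arm.get_obs();print(o["time"],o["ee_pos"].round(4),o["tool_rot"].round(4))
c=arm.capture("wrist");pickle.dump(c,open("w_rack.pkl","wb"));cv2.imwrite("pics/w_rack.png",c["color"][:,:,::-1])
C=caps(c)
m=hsvm(c,*HUE["orange"]);P,uv=depthpts(c,blob(m));k=P[:,2]>.06;print("orange",k.sum(),P[k].min(0).round(4),P[k].max(0).round(4))
E
```

```text
1.775 [ 0.4199 -0.2004  0.3303] [-1.5708 -0.     -1.5722]
green 846 centre [ 0.4373 -0.1817] r 0.0177 ztop 0.1368
blue 793 centre [ 0.4367 -0.2238] r 0.0179 ztop 0.1367
purple 659 centre [ 0.4359 -0.2656] r 0.0172 ztop 0.1367
yellow 712 centre [ 0.4348 -0.3071] r 0.0175 ztop 0.1367
orange 711 [ 0.4097 -0.1632  0.0601] [ 0.4663 -0.1462  0.0761]
```

View pics/w_rack.png

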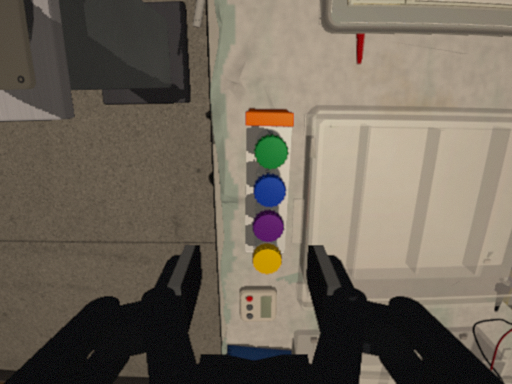

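The wrist picture shows the rack: caps green (271,152), blue (269,191), purple (268,226), yellow (267,260), orange clip (270,118). The gel tanks are to the right, the timer is at (258,303), and the marker's red cap is at (360,47), lying far from the path. Spacing 42 mm and cap radius 17.5 mm match the given sizes. Next, the block.

>>> {"name": "apply_moves", "arguments": {"translation": [[-558,0,80],[-558,0,80],[-558,0,80],[-558,0,80],[-558,0,80],[-558,0,80],[-558,0,80],[-558,0,80],[-558,0,80],[-558,0,80],[-558,0,80],[-558,0,80],[-558,0,80]], "dr": [[0,-0.785,0],[0,-0.785,0],[0,-0.785,0],[0,-0.785,0],[0,-0.785,0],[0,-0.785,0],[0,-0.785,0],[0,-0.785,0],[0,-0.785,0],[0,-0.785,0],[0,-0.785,0],[0,-0.785,0],[0,-0.785,0]], "fingers": [62,62,62,62,62,62,62,62,62,62,62,62,62]}}

```text
time: 3.45
ee_pos: [0.5003, 0.3568, 0.3309]
tool_rot: [-1.57, -0.0, -0.787]
contact_force: [-1.3, -0.6, -0.8]
opening: 0.0532
```

Run:
```python
import pickle
from h import *
from plant import arm
o=arm.get_obs();print(o["time"],o["ee_pos"].round(4),o["tool_rot"].round(4))
c=arm.capture("wrist");pickle.dump(c,open("w_block.pkl","wb"));cv2.imwrite("pics/w_block.png",c["color"][:,:,::-1])
m=blob(hsvm(c,*HUE["orange"]));P,uv=depthpts(c,m);k=P[:,2]>.068
print("orange",k.sum(),np.median(P[k],0).round(4),cv2.minAreaRect(P[k][:,:2].astype(np.float32)*1000))
P,uv=depthpts(c,np.ones((384,512),bool))
k=(P[:,2]>.064)&(P[:,2]<.08)&(np.hypot(P[:,0]-.526,P[:,1]-.332)<.13)
m=np.zeros((384,512),bool);q=uv[k].astype(int);m[q[:,1],q[:,0]]=1;m=blob(m);P2,uv2=depthpts(c,m)
print("top",len(P2),P2.mean(0).round(4),cv2.minAreaRect(P2[:,:2].astype(np.float32)*1000), np.median(P2[:,2]))
# wells: inner contours of the top mask
cs,hi=cv2.findContours(m.astype(np.uint8),cv2.RETR_CCOMP,cv2.CHAIN_APPROX_NONE)
for cn,h in zip(cs,hi[0]):
    if h[3]>=0 and cv2.contourArea(cn)>100:
        w=plane(c,cn.reshape(-1,2),.074);ct,r=cv2.minEnclosingCircle(w[:,:2].astype(np.float32)*1000);e=cv2.fitEllipse(w[:,:2].astype(np.float32)*1000);print("well",np.round(ct,1),round(r,1),np.round(e[0],1),np.round(e[1],1),cn.mean((0,1)).round())
```

```text
3.45 [0.5003 0.3568 0.3309] [-1.570e+00 -3.000e-04 -7.874e-01]
orange 286 [ 0.4437 -0.149   0.0735] ((441.79302978515625, -154.5400848388672), (21.851951599121094, 50.46813201904297), 89.57181549072266)
top 4724 [0.5242 0.3402 0.0725] ((527.8363647460938, 337.5667724609375), (57.7215576171875, 188.30706787109375), 48.75681686401367) 0.07265535158465747
well [568.9 301.2] 16.5 [569.4 301. ] [29.8 31.7] [261. 223.]
well [537.9 328.3] 16.3 [538.1 328.1] [30.2 31.6] [259. 194.]
well [507.3 355. ] 16.7 [507.  355.3] [31.1 32.1] [257. 162.]
well [475.7 382.6] 16.7 [475.7 382.6] [31.7 32.3] [254. 127.]
```

View pics/w_block.png

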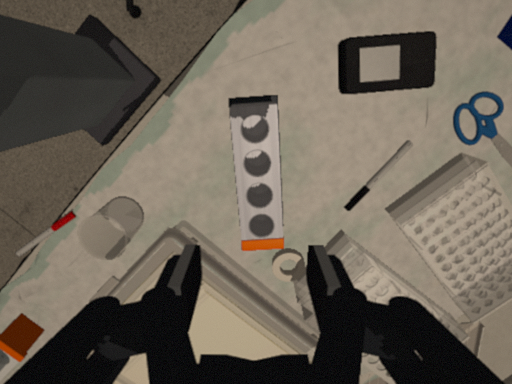

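Wrist picture of the block: wells 4 to 1 at (254,127), (257,162), (259,194), (261,223), with the orange clip at (262,244). The beaker is at (112,228), the marker at (48,232) and the adapter at (388,62). Wells are 41–42 mm apart and 32 mm across at z≈0.073, which agrees with the given sizes. I'll go back above tube 1 (green).

>>> {"name": "apply_moves", "arguments": {"translation": [[337,111,-425],[337,111,-425],[337,111,-425],[337,111,-425],[337,111,-425],[337,111,-425],[337,111,-425],[337,111,-425],[337,111,-425],[337,111,-425],[337,111,-425],[337,111,-425],[337,111,-425]], "dr": [[0,0.804,0],[0,0.804,0],[0,0.804,0],[0,0.804,0],[0,0.804,0],[0,0.804,0],[0,0.804,0],[0,0.804,0],[0,0.804,0],[0,0.804,0],[0,0.804,0],[0,0.804,0],[0,0.804,0]], "fingers": [62,62,62,62,62,62,62,62,62,62,62,62,62]}}

```text
time: 5.12
ee_pos: [0.438, -0.1799, 0.2197]
tool_rot: [-1.57, -0.0, -1.588]
contact_force: [-0.2, -0.1, 0.0]
opening: 0.0531
```

Run:
```python
import pickle
from h import *
from plant import arm
o=arm.get_obs();print(o["time"],o["ee_pos"].round(4),o["tool_rot"].round(4))
c=arm.capture("wrist");cv2.imwrite("pics/w_g1.png",c["color"][:,:,::-1])
C=caps(c)
go(o,[C["green"][0],C["green"][1],.129],-1.591)
# finger geometry: dark points 90-140 mm from camera axis side, in tool frame
P,uv=depthpts(c,np.ones((384,512),bool));t=(P-o["ee_pos"])@Rt(o)
k=(abs(t[:,0])<.012)&(t[:,1]>-.01)&(t[:,1]<.03)&(abs(t[:,2])<.06)
for s in (-1,1):
    q=t[k&(s*t[:,2]>0)];
    if len(q): print(s,len(q),"z inner",np.percentile(s*q[:,2],2).round(4),"x",np.percentile(q[:,0],[2,98]).round(4),"tip y",np.percentile(q[:,1],98).round(4))
```

```text
5.125 [ 0.438  -0.1799  0.2197] [-1.5701e+00 -3.0000e-04 -1.5880e+00]
green 414 centre [ 0.4381 -0.1888] r 0.0154 ztop 0.1366
blue 1575 centre [ 0.4367 -0.2238] r 0.0178 ztop 0.1366
purple 1127 centre [ 0.4358 -0.2651] r 0.0174 ztop 0.1366
yellow 1149 centre [ 0.4368 -0.2431] r 0.0743 ztop 0.1365
shift mm [ 8.9 90.7  0.2] rotvec [-0.0007  0.003   0.0003]
-1 1193 z inner 0.026 x [-0.0114  0.0097] tip y 0.0156
1 1198 z inner 0.0265 x [-0.0115  0.0096] tip y 0.0161
```

>>> {"name": "apply_moves", "arguments": {"translation": [[1.8,40,-0.7],[1.8,70,-0.7],[1.8,84,-0.7],[1.8,93.5,-0.7],[1.8,93.5,-0.7],[1.8,93.5,-0.7],[1.8,93.5,-0.7],[1.8,93.5,-0.7],[1.8,93.5,-0.7],[1.8,93.5,-0.7]], "dr": [[0,0,0],[0,0,0],[0,0,0],[0,0,0],[0,0,0],[0,0,0],[0,0,0],[0,0,0],[0,0,0],[0,0,0]], "fingers": [62,62,62,62,62,20,20,20,20,20], "newtons": 40}}

```text
time: 6.42
ee_pos: [0.4375, -0.1829, 0.1265]
tool_rot: [-1.569, -0.001, -1.59]
contact_force: [0.4, -0.4, 6.3]
opening: 0.0326
```

>>> {"name": "apply_moves", "arguments": {"translation": [[0,-15,0],[0,-40,0],[0,-70,0],[0,-100,0],[0,-130,0],[0,-150,0],[0,-150,0],[0,-150,0]], "dr": [[0,0,0],[0,0,0],[0,0,0],[0,0,0],[0,0,0],[0,0,0],[0,0,0],[0,0,0]], "fingers": [20,20,20,20,20,20,20,20]}}

```text
time: 7.42
ee_pos: [0.4367, -0.1825, 0.2748]
tool_rot: [-1.572, 0.001, -1.59]
contact_force: [0.3, -0.0, -0.1]
opening: 0.033
```

Run:
```python
import pickle
from h import *
from plant import arm
o=arm.get_obs();print(o["time"],o["ee_pos"].round(4),o["tool_rot"].round(4),o["contact_force"].round(2),o["opening"])
c=arm.capture("wrist");s=arm.capture("scene");t=arm.capture("top");pickle.dump((c,s,t),open("hold1.pkl","wb"))
im=np.hstack([cv2.resize(c["color"],(400,300)),cv2.resize(s["color"][130:250,260:420],(400,300),interpolation=cv2.INTER_CUBIC)])
cv2.imwrite("pics/hold1.png",im[:,:,::-1]); caps(c)
go(o,[0.5711,0.2997,0.277],-0.861)   # tool x along -row dir: yaw=138.8-180 deg
go(o,[0.5711,0.2997,0.277],np.deg2rad(138.8-180))
```

```text
7.425 [ 0.4367 -0.1825  0.2748] [-1.5718e+00  6.0000e-04 -1.5898e+00] [ 0.28 -0.01 -0.09] 0.03295583854277135
shift mm [-484.6   -2.   125.2] rotvec [ 0.0008 -0.7288 -0.001 ]
shift mm [-484.6   -2.   125.2] rotvec [ 7.000e-04 -8.708e-01 -1.100e-03]
```

View pics/hold1.png

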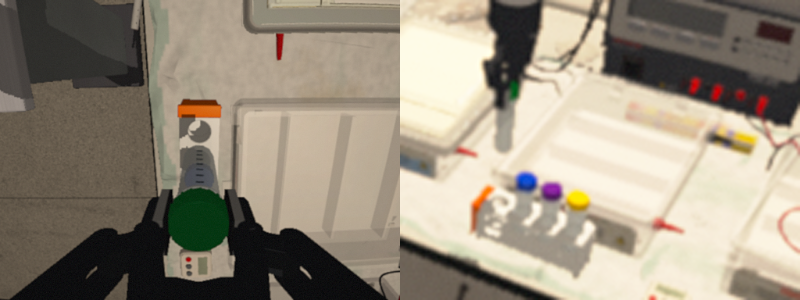

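The green tube is held, seen in the wrist view at (200,220) and hanging straight in the scene view at (510,120); the other three remain in place. I'll check its lean in the jaws from the depth data.

```bash
cat >> h.py <<'E'
def lean(c,o):
    """axis of the held tube in the tool frame, from body surface points (r=14.5 mm circle per slice)"""
    from scipy.optimize import least_squares
    P,uv=depthpts(c,np.ones((384,512),bool));t=(P-o["ee_pos"])@Rt(o)
    k=(t[:,1]>.025)&(t[:,1]<.09)&(np.hypot(t[:,0],t[:,2])<.03)
    q=t[k]
    f=lambda p:np.hypot(q[:,0]-p[0]-p[1]*(q[:,1]-.05),q[:,2]-p[2]-p[3]*(q[:,1]-.05))-.0145
    r=least_squares(f,[0,0,0,0],loss="soft_l1",f_scale=.001)
    p=r.x;b=.107
    print("n",len(q),"axis x,z mm at y=0:",((p[0]-.05*p[1])*1e3).round(2),((p[2]-.05*p[3])*1e3).round(2),"slopes x,z",p[[1,3]].round(4),"bottom offset mm",((p[0]+(b-.05)*p[1])*1e3).round(2),((p[2]+(b-.05)*p[3])*1e3).round(2),"rms",np.sqrt((f(p)**2).mean()).round(5))
    return p
E
python3 - <<'E'
import pickle
from h import *
from plant import arm
c,s,t=pickle.load(open("hold1.pkl","rb"));o=arm.get_obs();lean(c,o)
E
```

```text
n 1691 axis x,z mm at y=0: -0.34 0.09 slopes x,z [-0.0008 -0.0015] bottom offset mm -0.43 -0.08 rms 0.00027
```

>>> {"name": "apply_moves", "arguments": {"translation": [[-30,-2,8],[-485,-2,125],[-485,-2,125],[-485,-2,125],[-485,-2,125],[-485,-2,125],[-485,-2,125],[-485,-2,125],[-485,-2,125],[-485,-2,125],[-485,-2,125],[-485,-2,125],[-485,-2,125],[-485,-2,125]], "dr": [[0,0,0],[0,-0.2,0],[0,-0.4,0],[0,-0.6,0],[0,-0.871,0],[0,-0.871,0],[0,-0.871,0],[0,-0.871,0],[0,-0.871,0],[0,-0.871,0],[0,-0.871,0],[0,-0.871,0],[0,-0.871,0],[0,-0.871,0]], "fingers": [20,20,20,20,20,20,20,20,20,20,20,20,20,20]}}

```text
time: 9.32
ee_pos: [0.5713, 0.2993, 0.2782]
tool_rot: [-1.57, -0.0, -0.72]
contact_force: [-0.1, 0.6, 0.0]
opening: 0.0329
```

```bash
cat >> h.py <<'E'
def wells(c,show=True):
    P,uv=depthpts(c,np.ones((384,512),bool))
    k=(P[:,2]>.066)&(P[:,2]<.08)&(np.hypot(P[:,0]-.526,P[:,1]-.332)<.13)
    m=np.zeros((384,512),np.uint8);q=uv[k].astype(int);m[q[:,1],q[:,0]]=1
    zt=np.median(P[k][:,2]);print("top z",zt.round(4))
    cs,hi=cv2.findContours(m,cv2.RETR_CCOMP,cv2.CHAIN_APPROX_NONE)
    for cn,h in zip(cs,hi[0]):
        if h[3]>=0 and cv2.contourArea(cn)>100:
            w=plane(c,cn.reshape(-1,2),zt)[:,:2].astype(np.float32)*1000;e=cv2.fitEllipse(w);print("well",np.round(e[0],1),np.round(e[1],1))
E
python3 - <<'E'
from h import *
from plant import arm
o=arm.get_obs();c=arm.capture("wrist");wells(c);lean(c,o);print(o["ee_pos"],o["tool_rot"])
cv2.imwrite("pics/w_b1.png",c["color"][:,:,::-1])
E
```

```text
top z 0.0728
well [570.7 299.6] [31.2 32.3]
well [539.6 326.7] [31.2 32.4]
well [508.4 353.9] [32.4 32.8]
well [477.3 381. ] [31.7 32.4]
n 1696 axis x,z mm at y=0: -0.26 0.1 slopes x,z [-0.0022 -0.0023] bottom offset mm -0.5 -0.14 rms 0.00027
[0.57125808 0.29932133 0.27815434] [-1.57035514e+00 -2.28070943e-04 -7.19635931e-01]
```

View pics/w_b1.png

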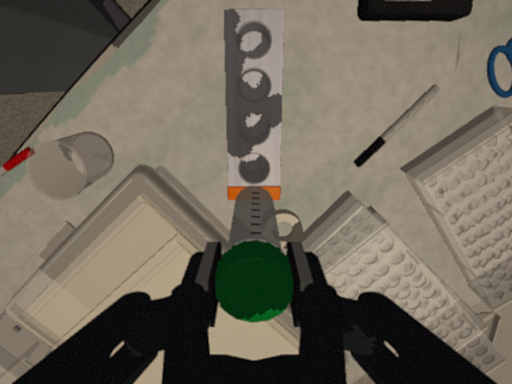

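The tube hangs upright, its bottom within 1 mm of the measured centre of well 1 (well seen at about (254,165)). The beaker at (75,165) is well clear. Lowering.

>>> {"name": "apply_moves", "arguments": {"translation": [[0,40,0],[0,75,0],[0,90,0],[0,100,0],[0,108,0],[0,116,0],[0,124,0],[0,132,0],[0,140,0],[0,146,0],[0,149,0],[0,149,0]], "dr": [[0,0,0],[0,0,0],[0,0,0],[0,0,0],[0,0,0],[0,0,0],[0,0,0],[0,0,0],[0,0,0],[0,0,0],[0,0,0],[0,0,0]], "fingers": [20,20,20,20,20,20,20,20,20,20,20,20]}}

```text
time: 10.88
ee_pos: [0.5712, 0.2999, 0.1286]
tool_rot: [-1.571, 0.0, -0.719]
contact_force: [0.1, -1.2, -0.8]
opening: 0.0326
```

>>> {"name": "apply_moves", "arguments": {"translation": [[0,1.5,0],[0,1.5,0],[0,1.5,0],[0,1.5,0],[0,1.5,0],[0,-8,0],[0,-30,0],[0,-80,0],[0,-130,0],[0,-170,0],[0,-170,0]], "dr": [[0,0,0],[0,0,0],[0,0,0],[0,0,0],[0,0,0],[0,0,0],[0,0,0],[0,0,0],[0,0,0],[0,0,0],[0,0,0]], "fingers": [20,62,62,62,62,62,62,62,62,62,62]}}

```text
time: 12.25
ee_pos: [0.5719, 0.3002, 0.3031]
tool_rot: [-1.565, -0.003, -0.719]
contact_force: [-0.2, 0.1, -0.3]
opening: 0.0529
```

Run:
```python
from h import *
from plant import arm
o=arm.get_obs();c=arm.capture("top");caps(c,("green","blue"));c=arm.capture("wrist");caps(c,("green",));wells(c);print(o["time"],o["ee_pos"],o["tool_rot"])
go(o,[.4367,-.2238,.23],-1.591)
```

```text
green 133 centre [ 1.1548 -0.915 ] r 0.0896 ztop 0.0606
blue 1162 centre [ 0.4262 -0.6643] r 0.1151 ztop 0.0187
green 922 centre [0.57   0.3007] r 0.0172 ztop 0.1367
top z 0.0728
well [539.6 326.6] [30.8 32.7]
well [508.3 353.9] [32.3 32.9]
well [477.2 381. ] [32.3 32.5]
12.25 [0.57193485 0.30023062 0.30309226] [-1.56485976 -0.0031993  -0.7187441 ]
shift mm [ 243.    71.  -483.9] rotvec [-7.000e-03  8.723e-01  4.000e-04]
```

>>> {"name": "apply_moves", "arguments": {"translation": [[30,20,-60],[243,71,-484],[243,71,-484],[243,71,-484],[243,71,-484],[243,71,-484],[243,71,-484],[243,71,-484],[243,71,-484],[243,71,-484],[243,71,-484],[243,71,-484],[243,71,-484],[243,71,-484],[243,71,-484]], "dr": [[0,0,0],[0,0.2,0],[0,0.4,0],[0,0.6,0],[0,0.872,0],[0,0.872,0],[0,0.872,0],[0,0.872,0],[0,0.872,0],[0,0.872,0],[0,0.872,0],[0,0.872,0],[0,0.872,0],[0,0.872,0],[0,0.872,0]], "fingers": [62,62,62,62,62,62,62,62,62,62,62,62,62,62,62]}}

```text
time: 14.22
ee_pos: [0.4355, -0.224, 0.2279]
tool_rot: [-1.571, -0.0, -1.59]
contact_force: [0.5, 0.7, 0.1]
opening: 0.0523
```

Run:
```python
from h import *
from plant import arm
o=arm.get_obs();c=arm.capture("wrist");caps(c,("blue","purple"));print(o["time"],o["ee_pos"],o["tool_rot"])
go(o,[.4367,-.2238,.126],-1.591)
```

```text
blue 1552 centre [ 0.4369 -0.2242] r 0.0178 ztop 0.1366
purple 1296 centre [ 0.4358 -0.2655] r 0.0174 ztop 0.1366
14.225 [ 0.43552862 -0.22402312  0.22785829] [-1.57063595e+00 -8.47329937e-05 -1.59015437e+00]
shift mm [ -0.3 101.9   1.2] rotvec [-0.0002  0.0008  0.0001]
```

Descend, grip, lift.

>>> {"name": "apply_moves", "arguments": {"translation": [[0,45,1.2],[0,78,1.2],[0,93,1.2],[0,101.5,1.2],[0,101.5,1.2],[0,101.5,1.2],[0,101.5,1.2],[0,101.5,1.2],[0,101.5,1.2],[0,101.5,1.2],[0,87,1.2],[0,60,1.2],[0,30,1.2],[0,0,1.2],[0,-30,1.2],[0,-50,1.2],[0,-50,1.2],[0,-50,1.2]], "dr": [[0,0,0],[0,0,0],[0,0,0],[0,0,0],[0,0,0],[0,0,0],[0,0,0],[0,0,0],[0,0,0],[0,0,0],[0,0,0],[0,0,0],[0,0,0],[0,0,0],[0,0,0],[0,0,0],[0,0,0],[0,0,0]], "fingers": [62,62,62,62,62,20,20,20,20,20,20,20,20,20,20,20,20,20], "newtons": 40}}

```text
time: 16.52
ee_pos: [0.4362, -0.2241, 0.2772]
tool_rot: [-1.572, 0.001, -1.591]
contact_force: [-0.0, -0.7, -0.3]
opening: 0.0327
```

Run:
```python
from h import *
from plant import arm
o=arm.get_obs();c=arm.capture("wrist");lean(c,o);print(o["time"],o["ee_pos"],o["tool_rot"],o["opening"])
go(o,[.5401,.3264,.277],-.719)
```

```text
n 1726 axis x,z mm at y=0: -0.12 0.06 slopes x,z [-0.001  -0.0057] bottom offset mm -0.23 -0.55 rms 0.00026
16.525 [ 0.43623679 -0.22413108  0.27716548] [-1.57169506e+00  5.50936499e-04 -1.59077546e+00] 0.032673547533242905
shift mm [-5.525e+02  4.000e-01  9.280e+01] rotvec [ 6.000e-04 -8.718e-01 -9.000e-04]
```

>>> {"name": "apply_moves", "arguments": {"translation": [[-30,0,5],[-553,0,93],[-553,0,93],[-553,0,93],[-553,0,93],[-553,0,93],[-553,0,93],[-553,0,93],[-553,0,93],[-553,0,93],[-553,0,93],[-553,0,93],[-553,0,93],[-553,0,93],[-553,0,93],[-553,0,93]], "dr": [[0,0,0],[0,-0.2,0],[0,-0.4,0],[0,-0.6,0],[0,-0.872,0],[0,-0.872,0],[0,-0.872,0],[0,-0.872,0],[0,-0.872,0],[0,-0.872,0],[0,-0.872,0],[0,-0.872,0],[0,-0.872,0],[0,-0.872,0],[0,-0.872,0],[0,-0.872,0]], "fingers": [20,20,20,20,20,20,20,20,20,20,20,20,20,20,20,20]}}

```text
time: 18.58
ee_pos: [0.5407, 0.3264, 0.278]
tool_rot: [-1.57, -0.0, -0.719]
contact_force: [-0.1, -0.3, 0.2]
opening: 0.0325
```

Run:
```python
from h import *
from plant import arm
o=arm.get_obs();c=arm.capture("wrist");wells(c);lean(c,o);print(o["time"],o["ee_pos"],o["tool_rot"],o["opening"])
go(o,[.5401,.3264,.128],-.719)
```

```text
top z 0.0727
well [539.1 327.2] [31.2 32.1]
well [507.9 354.3] [31.3 32.6]
well [476.9 381.4] [32.2 32.5]
n 1720 axis x,z mm at y=0: -0.06 0.04 slopes x,z [-0.0015 -0.0049] bottom offset mm -0.22 -0.48 rms 0.00027
18.575 [0.54068168 0.32639965 0.27798921] [-1.57047875e+00 -1.18049733e-04 -7.19131488e-01] 0.03249030556555958
shift mm [ -0.5 150.   -0.4] rotvec [-0.0003 -0.0001  0.0001]
```

>>> {"name": "apply_moves", "arguments": {"translation": [[-0.8,40,0],[-0.8,75,0],[-0.8,90,0],[-0.8,100,0],[-0.8,108,0],[-0.8,116,0],[-0.8,124,0],[-0.8,132,0],[-0.8,140,0],[-0.8,146,0],[-0.8,149,0],[-0.8,149,0]], "dr": [[0,0,0],[0,0,0],[0,0,0],[0,0,0],[0,0,0],[0,0,0],[0,0,0],[0,0,0],[0,0,0],[0,0,0],[0,0,0],[0,0,0]], "fingers": [20,20,20,20,20,20,20,20,20,20,20,20]}}

```text
time: 20.12
ee_pos: [0.54, 0.3272, 0.1287]
tool_rot: [-1.571, 0.0, -0.719]
contact_force: [0.6, 0.1, -0.1]
opening: 0.0327
```

>>> {"name": "apply_moves", "arguments": {"translation": [[0,1.5,0],[0,1.5,0],[0,1.5,0],[0,1.5,0],[0,1.5,0],[0,-8,0],[0,-30,0],[0,-80,0],[0,-130,0],[0,-170,0],[0,-170,0],[0,-170,0]], "dr": [[0,0,0],[0,0,0],[0,0,0],[0,0,0],[0,0,0],[0,0,0],[0,0,0],[0,0,0],[0,0,0],[0,0,0],[0,0,0],[0,0,0]], "fingers": [20,62,62,62,62,62,62,62,62,62,62,62]}}

```text
time: 21.62
ee_pos: [0.5399, 0.3271, 0.2986]
tool_rot: [-1.571, 0.0, -0.719]
contact_force: [0.4, -0.3, -1.1]
opening: 0.053
```

Run:
```python
from h import *
from plant import arm
o=arm.get_obs();c=arm.capture("wrist");caps(c,("green","blue"));wells(c);print(o["time"],o["ee_pos"],o["tool_rot"])
go(o,[.4361,-.2655,.23],-1.591)
```

```text
green 820 centre [0.5705 0.3011] r 0.0169 ztop 0.1366
blue 1006 centre [0.5392 0.3273] r 0.0176 ztop 0.1367
top z 0.0728
well [508.  354.3] [31.1 32.6]
well [476.7 381.6] [32.4 32.8]
21.625 [0.53986718 0.32712258 0.29856521] [-1.57098488e+00  8.37181820e-05 -7.18754110e-01]
shift mm [ 312.1   68.6 -514.3] rotvec [2.000e-04 8.722e-01 0.000e+00]
```

Both are seated (cap tops as in the rack). Next is purple.

>>> {"name": "apply_moves", "arguments": {"translation": [[30,20,-50],[312,69,-514],[312,69,-514],[312,69,-514],[312,69,-514],[312,69,-514],[312,69,-514],[312,69,-514],[312,69,-514],[312,69,-514],[312,69,-514],[312,69,-514],[312,69,-514],[312,69,-514],[312,69,-514],[312,69,-514]], "dr": [[0,0,0],[0,0.2,0],[0,0.4,0],[0,0.6,0],[0,0.872,0],[0,0.872,0],[0,0.872,0],[0,0.872,0],[0,0.872,0],[0,0.872,0],[0,0.872,0],[0,0.872,0],[0,0.872,0],[0,0.872,0],[0,0.872,0],[0,0.872,0]], "fingers": [62,62,62,62,62,62,62,62,62,62,62,62,62,62,62,62]}}

```text
time: 23.68
ee_pos: [0.4365, -0.2648, 0.2299]
tool_rot: [-1.571, -0.0, -1.59]
contact_force: [0.6, -0.5, 0.1]
opening: 0.0526
```

Run:
```python
from h import *
from plant import arm
o=arm.get_obs();c=arm.capture("wrist");C=caps(c,("purple",));print(o["time"],o["ee_pos"],o["tool_rot"])
go(o,[*C["purple"][:2],.126],-1.591)
```

```text
purple 311 centre [ 0.4371 -0.2745] r 0.0139 ztop 0.1366
23.675 [ 0.43648846 -0.26477466  0.22989416] [-1.57066388e+00 -1.21503221e-04 -1.59024038e+00]
shift mm [  9.7 103.9   0.7] rotvec [-0.0001  0.0008  0.0001]
```

Only part of the purple cap passes the mask here (it is in shadow). The three earlier fits agree on (0.4358, -0.2654), so I use that.

>>> {"name": "apply_moves", "arguments": {"translation": [[0.7,45,-0.6],[0.7,80,-0.6],[0.7,95,-0.6],[0.7,103.5,-0.6],[0.7,103.5,-0.6],[0.7,103.5,-0.6],[0.7,103.5,-0.6],[0.7,103.5,-0.6],[0.7,103.5,-0.6],[0.7,103.5,-0.6],[0.7,89,-0.6],[0.7,62,-0.6],[0.7,32,-0.6],[0.7,2,-0.6],[0.7,-28,-0.6],[0.7,-48,-0.6],[0.7,-48,-0.6],[0.7,-48,-0.6]], "dr": [[0,0,0],[0,0,0],[0,0,0],[0,0,0],[0,0,0],[0,0,0],[0,0,0],[0,0,0],[0,0,0],[0,0,0],[0,0,0],[0,0,0],[0,0,0],[0,0,0],[0,0,0],[0,0,0],[0,0,0],[0,0,0]], "fingers": [62,62,62,62,62,20,20,20,20,20,20,20,20,20,20,20,20,20], "newtons": 40}}

```text
time: 25.98
ee_pos: [0.4355, -0.2655, 0.2772]
tool_rot: [-1.572, 0.001, -1.591]
contact_force: [0.1, -1.1, -0.8]
opening: 0.0329
```

Run:
```python
from h import *
from plant import arm
o=arm.get_obs();c=arm.capture("wrist");lean(c,o);print(o["time"],o["ee_pos"],o["tool_rot"],o["opening"])
go(o,[.5081,.3542,.277],-.719)
```

```text
n 1733 axis x,z mm at y=0: 0.49 0.04 slopes x,z [-0.0022 -0.0065] bottom offset mm 0.25 -0.66 rms 0.00024
25.975 [ 0.43545687 -0.26554007  0.27717307] [-1.57159139e+00  6.02381734e-04 -1.59081333e+00] 0.03288327211755531
shift mm [-6.211e+02  5.000e-01  6.020e+01] rotvec [ 5.000e-04 -8.718e-01 -9.000e-04]
```

>>> {"name": "apply_moves", "arguments": {"translation": [[-30,0,3],[-621,0,60],[-621,0,60],[-621,0,60],[-621,0,60],[-621,0,60],[-621,0,60],[-621,0,60],[-621,0,60],[-621,0,60],[-621,0,60],[-621,0,60],[-621,0,60],[-621,0,60],[-621,0,60],[-621,0,60],[-621,0,60]], "dr": [[0,0,0],[0,-0.2,0],[0,-0.4,0],[0,-0.6,0],[0,-0.872,0],[0,-0.872,0],[0,-0.872,0],[0,-0.872,0],[0,-0.872,0],[0,-0.872,0],[0,-0.872,0],[0,-0.872,0],[0,-0.872,0],[0,-0.872,0],[0,-0.872,0],[0,-0.872,0],[0,-0.872,0]], "fingers": [20,20,20,20,20,20,20,20,20,20,20,20,20,20,20,20,20]}}

```text
time: 28.15
ee_pos: [0.5083, 0.3536, 0.2779]
tool_rot: [-1.571, -0.0, -0.719]
contact_force: [-0.6, 1.3, -0.4]
opening: 0.0333
```

```bash
cat >> h.py <<'E'
def fix(c,o,well,z):
    p=lean(c,o);R=Rt(o);b=np.array([p[0]+.057*p[1],0,p[2]+.057*p[3]])
    w=o["ee_pos"]+R@b;print(o["time"],"tube bottom xy",w[:2].round(4),"err in tool mm",(R.T@(np.r_[well,w[2]]-w)*1e3).round(2),"down mm",((o["ee_pos"][2]-z)*1e3).round(1),"yaw",o["tool_rot"].round(4))
E
python3 - <<'E'
from h import *
from plant import arm
o=arm.get_obs();c=arm.capture("wrist");wells(c);fix(c,o,[.5080,.3542],.1287)
E
```

```text
top z 0.0727
well [507.4 354.8] [31.1 32.2]
well [476.3 381.9] [30.9 32.5]
n 1743 axis x,z mm at y=0: 0.52 0.09 slopes x,z [-0.0028 -0.0069] bottom offset mm 0.23 -0.65 rms 0.00024
28.15 tube bottom xy [0.508 0.353] err in tool mm [-0.81  0.    0.91] down mm 149.2 yaw [-1.5705e+00 -1.0000e-04 -7.1920e-01]
```

>>> {"name": "apply_moves", "arguments": {"translation": [[-1.1,40,0.9],[-1.1,75,0.9],[-1.1,90,0.9],[-1.1,100,0.9],[-1.1,108,0.9],[-1.1,116,0.9],[-1.1,124,0.9],[-1.1,132,0.9],[-1.1,140,0.9],[-1.1,146,0.9],[-1.1,149,0.9],[-1.1,149,0.9]], "dr": [[0,0,0],[0,0,0],[0,0,0],[0,0,0],[0,0,0],[0,0,0],[0,0,0],[0,0,0],[0,0,0],[0,0,0],[0,0,0],[0,0,0]], "fingers": [20,20,20,20,20,20,20,20,20,20,20,20]}}

```text
time: 29.7
ee_pos: [0.5079, 0.3553, 0.1287]
tool_rot: [-1.571, 0.0, -0.719]
contact_force: [0.0, 0.0, -0.0]
opening: 0.0326
```

>>> {"name": "apply_moves", "arguments": {"translation": [[0,1.5,0],[0,1.5,0],[0,1.5,0],[0,1.5,0],[0,1.5,0],[0,-8,0],[0,-30,0],[0,-80,0],[0,-130,0],[0,-170,0],[0,-170,0],[0,-170,0]], "dr": [[0,0,0],[0,0,0],[0,0,0],[0,0,0],[0,0,0],[0,0,0],[0,0,0],[0,0,0],[0,0,0],[0,0,0],[0,0,0],[0,0,0]], "fingers": [20,62,62,62,62,62,62,62,62,62,62,62]}}

```text
time: 31.2
ee_pos: [0.5078, 0.3552, 0.2985]
tool_rot: [-1.571, 0.0, -0.719]
contact_force: [-0.2, -0.7, -0.9]
opening: 0.0533
```

Run:
```python
from h import *
from plant import arm
o=arm.get_obs();c=arm.capture("wrist");caps(c,("green","blue","purple"));wells(c);print(o["time"],o["ee_pos"],o["tool_rot"])
go(o,[.4350,-.3075,.24],-1.591)
```

```text
green 726 centre [0.5707 0.3017] r 0.0174 ztop 0.1366
blue 897 centre [0.5394 0.3278] r 0.018 ztop 0.1366
purple 963 centre [0.5079 0.3557] r 0.0177 ztop 0.1367
top z 0.0727
well [476.3 381.9] [31.1 32.6]
31.2 [0.50778516 0.35518762 0.29854776] [-1.57103912e+00  6.33020974e-05 -7.18791991e-01]
shift mm [ 381.6   58.7 -546.7] rotvec [3.000e-04 8.722e-01 0.000e+00]
```

Three are seated; last is yellow.

>>> {"name": "apply_moves", "arguments": {"translation": [[30,15,-45],[382,59,-547],[382,59,-547],[382,59,-547],[382,59,-547],[382,59,-547],[382,59,-547],[382,59,-547],[382,59,-547],[382,59,-547],[382,59,-547],[382,59,-547],[382,59,-547],[382,59,-547],[382,59,-547],[382,59,-547],[382,59,-547]], "dr": [[0,0,0],[0,0.2,0],[0,0.4,0],[0,0.6,0],[0,0.872,0],[0,0.872,0],[0,0.872,0],[0,0.872,0],[0,0.872,0],[0,0.872,0],[0,0.872,0],[0,0.872,0],[0,0.872,0],[0,0.872,0],[0,0.872,0],[0,0.872,0],[0,0.872,0]], "fingers": [62,62,62,62,62,62,62,62,62,62,62,62,62,62,62,62,62]}}

```text
time: 33.38
ee_pos: [0.4354, -0.3076, 0.2399]
tool_rot: [-1.571, -0.0, -1.59]
contact_force: [-0.1, 0.1, -0.1]
opening: 0.0528
```

Run:
```python
from h import *
from plant import arm
o=arm.get_obs();c=arm.capture("wrist");C=caps(c,("yellow",));print(o["time"],o["ee_pos"],o["tool_rot"])
go(o,[.4350,-.3072,.126],-1.591)
```

```text
yellow 1598 centre [ 0.4346 -0.3082] r 0.018 ztop 0.1365
33.375 [ 0.43538779 -0.30760223  0.23992557] [-1.57057742e+00 -1.87014472e-04 -1.59022909e+00]
shift mm [ -0.4 113.9  -0.4] rotvec [-0.0002  0.0008  0.0002]
```

>>> {"name": "apply_moves", "arguments": {"translation": [[0,50,-0.6],[0,90,-0.6],[0,105,-0.6],[0,113.5,-0.6],[0,113.5,-0.6],[0,113.5,-0.6],[0,113.5,-0.6],[0,113.5,-0.6],[0,113.5,-0.6],[0,113.5,-0.6],[0,99,-0.6],[0,72,-0.6],[0,42,-0.6],[0,12,-0.6],[0,-18,-0.6],[0,-38,-0.6],[0,-38,-0.6],[0,-38,-0.6]], "dr": [[0,0,0],[0,0,0],[0,0,0],[0,0,0],[0,0,0],[0,0,0],[0,0,0],[0,0,0],[0,0,0],[0,0,0],[0,0,0],[0,0,0],[0,0,0],[0,0,0],[0,0,0],[0,0,0],[0,0,0],[0,0,0]], "fingers": [62,62,62,62,62,20,20,20,20,20,20,20,20,20,20,20,20,20], "newtons": 40}}

```text
time: 35.67
ee_pos: [0.4344, -0.3076, 0.2772]
tool_rot: [-1.572, 0.001, -1.591]
contact_force: [0.1, 0.2, -0.3]
opening: 0.0328
```

Run:
```python
from h import *
from plant import arm
o=arm.get_obs();c=arm.capture("wrist");lean(c,o);print(o["time"],o["ee_pos"],o["tool_rot"],o["opening"])
go(o,[.4766,.3819,.277],-.719)
```

```text
n 1732 axis x,z mm at y=0: 0.27 0.09 slopes x,z [-0.0022 -0.0064] bottom offset mm 0.03 -0.6 rms 0.00024
35.675 [ 0.43435396 -0.30764643  0.27717887] [-1.57156191e+00  6.57415975e-04 -1.59082605e+00] 0.03275222363323647
shift mm [-6.903e+02  6.000e-01  2.840e+01] rotvec [ 4.000e-04 -8.718e-01 -9.000e-04]
```

>>> {"name": "apply_moves", "arguments": {"translation": [[-30,0,2],[-690,0,29],[-690,0,29],[-690,0,29],[-690,0,29],[-690,0,29],[-690,0,29],[-690,0,29],[-690,0,29],[-690,0,29],[-690,0,29],[-690,0,29],[-690,0,29],[-690,0,29],[-690,0,29],[-690,0,29],[-690,0,29],[-690,0,29]], "dr": [[0,0,0],[0,-0.2,0],[0,-0.4,0],[0,-0.6,0],[0,-0.872,0],[0,-0.872,0],[0,-0.872,0],[0,-0.872,0],[0,-0.872,0],[0,-0.872,0],[0,-0.872,0],[0,-0.872,0],[0,-0.872,0],[0,-0.872,0],[0,-0.872,0],[0,-0.872,0],[0,-0.872,0],[0,-0.872,0]], "fingers": [20,20,20,20,20,20,20,20,20,20,20,20,20,20,20,20,20,20]}}

```text
time: 37.98
ee_pos: [0.4775, 0.3811, 0.278]
tool_rot: [-1.571, -0.0, -0.719]
contact_force: [0.7, 0.3, -0.4]
opening: 0.0326
```

Run:
```python
from h import *
from plant import arm
o=arm.get_obs();c=arm.capture("wrist");wells(c);fix(c,o,[.4763,.3821],.1287)
```

```text
top z 0.0726
well [475.8 382.4] [31.5 32.3]
n 1743 axis x,z mm at y=0: 0.29 0.09 slopes x,z [-0.0026 -0.0063] bottom offset mm 0.01 -0.58 rms 0.00024
37.975 tube bottom xy [0.4771 0.3806] err in tool mm [-1.6   0.    0.54] down mm 149.3 yaw [-1.5705e+00 -1.0000e-04 -7.1920e-01]
```

>>> {"name": "apply_moves", "arguments": {"translation": [[-1.8,40,0.6],[-1.8,75,0.6],[-1.8,90,0.6],[-1.8,100,0.6],[-1.8,108,0.6],[-1.8,116,0.6],[-1.8,124,0.6],[-1.8,132,0.6],[-1.8,140,0.6],[-1.8,146,0.6],[-1.8,149,0.6],[-1.8,149,0.6]], "dr": [[0,0,0],[0,0,0],[0,0,0],[0,0,0],[0,0,0],[0,0,0],[0,0,0],[0,0,0],[0,0,0],[0,0,0],[0,0,0],[0,0,0]], "fingers": [20,20,20,20,20,20,20,20,20,20,20,20]}}

```text
time: 39.52
ee_pos: [0.4765, 0.383, 0.1286]
tool_rot: [-1.571, 0.0, -0.719]
contact_force: [-0.5, 0.5, -0.6]
opening: 0.0327
```

>>> {"name": "apply_moves", "arguments": {"translation": [[0,1.5,0],[0,1.5,0],[0,1.5,0],[0,1.5,0],[0,1.5,0],[0,-8,0],[0,-30,0],[0,-80,0],[0,-130,0],[0,-180,0],[0,-200,0],[0,-200,0],[0,-200,0],[0,-200,0]], "dr": [[0,0,0],[0,0,0],[0,0,0],[0,0,0],[0,0,0],[0,0,0],[0,0,0],[0,0,0],[0,0,0],[0,0,0],[0,0,0],[0,0,0],[0,0,0],[0,0,0]], "fingers": [20,62,62,62,62,62,62,62,62,62,62,62,62,62]}}

```text
time: 41.28
ee_pos: [0.4762, 0.3828, 0.3275]
tool_rot: [-1.573, 0.001, -0.719]
contact_force: [0.9, -0.3, 0.1]
opening: 0.053
```

Run:
```python
from h import *
from plant import arm
o=arm.get_obs();c=arm.capture("wrist");caps(c);print(o["time"],o["ee_pos"],abs(o["qvel"]).max(),o["contact_force"])
cv2.imwrite("pics/end.png",c["color"][:,:,::-1])
```

```text
green 543 centre [0.5703 0.301 ] r 0.0168 ztop 0.1366
blue 807 centre [0.6958 0.6149] r 0.038 ztop 0.011
purple 728 centre [0.508 0.356] r 0.0173 ztop 0.1367
yellow 919 centre [0.4761 0.3834] r 0.0179 ztop 0.1367
41.275 [0.47617541 0.38283354 0.32747799] 0.006308172059320213 [ 0.87051795 -0.32466801  0.10073728]
```

View pics/end.png

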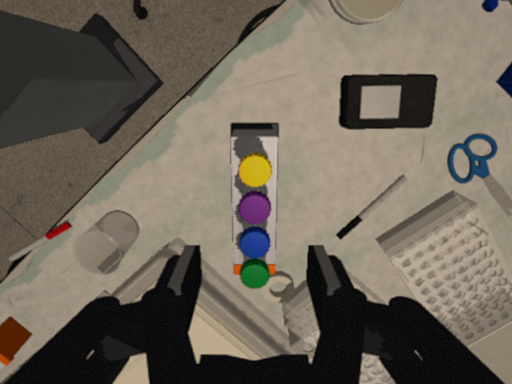

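The block now holds green (254,274), blue (254,242), purple (255,208) and yellow (255,170), counted from its orange end. The beaker, marker and adapter are in place. The blue fit in this last frame caught the blue scissors handles; the two earlier ones were good. The gripper is clear, so I'm handing in.

```bash
python3 -c "
from plant import arm
print(arm.finish_job())"
```

```text
the job is handed in; nothing more can be done
None
```

I moved all four tubes one at a time from the rack to the block, in the order green, blue, purple, yellow from the orange end. Then I let go, backed the gripper off and handed the job in at about 41 s of the 125 s allowed.

- **Seating:** the cap tops in the block measure 0.1366–0.1367 m, the same as they did in the rack, so the tubes are right down in their wells. The caps sit within about 2 mm of the well centres, and the contact force read while lowering was about 1 N.
- **Failed fits:**
  - In the last picture the automatic fit for blue locked onto the scissors' blue handles. The picture itself shows blue in well 2, and the two earlier fits there (cap top 0.1366–0.1367 m) were good.
  - Near the purple pick-up, one fit saw only part of the cap, so I used the earlier readings, which agreed with each other.
- **Bystanders:** the beaker, marker and adapter looked undisturbed in the last wrist view. The timer was out of that view, but the arm worked well above the bench and never went near it.

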